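# Tighten the loose filler cap under the coolant tank's swarf cover

### The arm

A 7-joint arm with a two-finger parallel gripper is mounted at the origin on a cart in front of the work surface, level with it; the furniture and walls round the work are solid. World frame = base frame: x ahead of the robot, y to its left, z up, the work surface at z = 0. Lengths are in m, angles in degrees, forces in N, time in s.
With the tool pointing down it reaches from about 0.4 to 0.875 m from the base axis. Payload 6.5 kg.
Tool frame: the origin (TCP) lies at the very end of the fingers, on their centre line; the grasp point (between the pads) lies 19 mm behind it; z points along the fingers, y is the line along which they close (so a half turn about z gives the same grasp; the last joint's range is limited). The gripper opens to 85 mm and grips with 20 to 120 N. Pads are 22 mm wide; open, the fingers measure 114 mm over their backs; the gripper's body (76 mm by 85 mm) begins 54 mm behind the grasp point. The pads swing forward as they close: fully open they stand 13 mm farther back than shut.
Start: joints at [-77.017, 30.733, -0.252, 88.115, 0.149, 61.152, -4.079], TCP at [0.188, 0.622, 0.231] pointing down, gripper open.
Joint ranges: [-154.64, 154.64], [-21.42, 123.67], [-72.66, 72.17], [13.99, 137.28], [-74.86, 254.86], [10.95, 109.41], [-158.01, 158.01]. Speed limits (degrees/s): [136.94, 136.94, 180, 180, 180, 180, 180].

### API

Orientations are given as a 3x3 rotation matrix whose columns are the frame's x, y, z axes.
In Python, from workcell import ctrl gives the robot as it stands. The module is installed in compiled form; this text tells all that it offers.
- The arm moves only by the tool carry_out, never from a script. Its argument "steps" is a list of rows, each a list of 7 numbers: the shift along the tool's x, y, z in m, then the turn, a rotation vector about the tool's x, y, z in rad, then the opening in per cent of the stroke, from 0 (shut) to 100 (fully open). In form: [[dx, dy, dz, wx, wy, wz, jaw], ...]. A call has exactly 5 rows; each row shifts and turns the commanded pose from where the row before left it, along the tool's axes as they then stand; what a row does not reach is not made up. A row lasts 1/12 s, in which the tool goes at most 41.7 mm and 7.16 degrees, less where a joint would pass 70% of its speed; a pose out of reach is approached as far as the arm can. A call is refused whole if a number of a shift passes 0.0417 or a number of a turn 0.125, either way. A call with a gripper value outside its range is refused whole. The fingers move at their own pace and stop on an object; "force" is the grip in N (left out, the last holds). Time passes only in rows, so rows that do not move let the fingers close, or fill a call up. It gives the time, the measured TCP pose, the force, the opening and the grip force at its end, in the units of the state.
- ctrl.state(): the state, without advancing time (a new reading comes with each control period).
- ctrl.read_camera(name): name is "scene" or "side" or "wrist"; returns a dict with "color" (420x560x3 uint8, red, green, blue), "fx", "fy", "cx", "cy" (pixels), "dist_coeffs" ([k1, k2, p1, p2, k3] as OpenCV has them; the pictures are not rectified), "rvec" (rotation vector, rad) and "tvec" (3), from world to camera coordinates, as OpenCV has them. Camera axes: x right, y down, z forward; pixel columns grow to the right and rows downward; lengths in m; the calibration is good to about 2 mm. A picture is of the moment at which its call begins. There is no depth.
- ctrl.finish_job(): hands the job in; it is judged then, once.
Trained networks look in the newest picture that a camera, given by its name, has taken for a name from the list of things; names that differ only in an ending like _2 or _b are one class to them, and where a whole thing is asked for, a point or a joint stands for the part that bears it (a point fixed in the world has none). Each returns a list of dicts, best first, with "p" (0 to 1); they miss things now and then, are a little off and sometimes report something else, mostly with a low value. They report only what shows in the picture. A call takes as long as a camera call.
- ctrl.spot_in(camera, target): "point" ([x, y, z] in m, in world coordinates, good to about 4 mm: the middle of the surface that is visible of it).
- ctrl.landmark_of(camera, target): "point" ([x, y, z] in m, in world coordinates, good to about 4 mm: a listed point, or the origin of a listed thing).
The state is a dict: "clock": time; "joint_positions": joint angles; "qd": joint speeds; "tau": joint torques, N m; "eef_pos": TCP position; "tool_rot": TCP orientation; "wrist_force": force on the tool from outside, world axes, zero at the start; "wrist_torque": the same for the moment, N m; "opening": opening from 0.0 (shut) to 1.0 (fully open); "finger_force": force on a finger pad.
Only numpy, scipy, OpenCV 4.12 (cv2) and the standard library are available. Lean on these libraries where they do the work, as an engineer would, in place of code of your own. Each camera call takes 0.05 s, during which the arm holds its last target. There are 200 camera calls.

### The job

The screw cap in the filler of the coolant tank has been left loose. Swing the swarf cover right up and let go of it to be sure that it stays up by itself, then screw the cap clockwise fully home and close the cover again. Do not shove the tank along the bench, and leave the oil can, the grease tin and the spanner as they stand.

Things in the scene. Friction and masses are not known exactly. Their poses are not given: they have to be found in the camera images.
- coolant_tank: dark green metal tank, 210 x 200 mm, its flat deck 85 mm above the bench, about 5 kg, standing loose on rubber feet. Origin: centre of its underside; z up, its front (sight glass, drain plug) faces its own -x, the cover's hinge lies at the back (+x). The filler with the screw cap is in the middle of the deck, on the z axis.
- sight_glass (a point): middle of the sight glass on the tank's front face, at (-108, 55, 45) mm in the tank's frame; tells whether the tank has been shifted.
- cover_hinge (a point): middle of the cover's hinge axis, at (72, 0, 97) mm in the tank's frame; the axis runs along the tank's y. With the cover at angle q the middle of its handle (cover_bar) lies from here, in the tank's frame, at x = -130.5 cos q + 58.5 sin q, z = 130.5 sin q + 58.5 cos q (mm).
- swarf_cover (a joint): angle of the swarf cover, a bare sheet-metal hood 122 x 110 mm, 58 mm high over the deck, that hides the cap when shut: 0 = shut on the deck, grows as its front rises, 1.57 = upright, stop at 1.7 rad; starts at 0 to 0.25. A friction hinge (about 0.3 N m) holds it wherever it is left. Upright, all of it stands 60 mm or more behind the cap's axis.
- cover_bar (a point): middle of the cover's bow handle: a round steel bar of 12 mm diameter, along the tank's y, 60 mm clear between its two legs, standing 36 mm off the 45-degree sloped front of the cover, with room for a finger on both sides. It can be held from above at every angle of the cover and turns between the fingers.
- filler_cap (a joint): angle of the captive screw cap about the vertical: 0 = fully home at its stop, grows counter-clockwise seen from above as it unscrews (starts 1.5 to 2.85 rad loose; stop at 4.4). Clockwise tightens. Rises 0.95 mm per rad and stays where left (thread friction 0.15 N m). At home the pale line on its grip bar points to the tank's front (-x), at the dark pip on the filler flange.
- cap_grip (a point): middle of the cap's raised grip bar, on the cap's axis, 119 mm above the bench when home. Grey plastic cap: ribbed skirt 57 mm in diameter, 18 mm high; on it a grip bar 50 mm long, 14 mm wide, 20 mm above the skirt (its top 10 mm above this point). The bar runs along the point's x: the tank's x turned by the joint value.
- oil_can: green pump oil can, 68 x 87 mm, 167 mm high with its spout; origin under its middle. Bystander at the tank's right.
- grease_tin: round blue grease tin with a white lid, 73 mm diameter, 54 mm high; origin under its middle. Bystander at the tank's right front.
- spanner_17: steel combination spanner, 182 mm long, 8 mm thick, lying flat; origin under its middle. Bystander at the tank's left.

How it is judged:
By the outcome, as a careful person would: the job done as asked, in the order asked, and still so for the second after the job is handed in, with the robot touching nothing.
It also fails if it takes over 72 s, if anything falls off the work surface, if the arm or the gripper's body presses on something with over 40 N, if the wrist force passes 120 N, or if a joint passes its speed limit or range.

## Working session

There is one attempt and no reset: what is moved stays moved. The work goes in short steps, Python scripts to look and compute and a tool call to move; the robot and the scene stay as the last step left them, time stands still between calls to the robot, and variables do not carry over. Pictures are saved under pics/ and viewed, at most 12 in all, crops included, and the job is handed in when it is done.

Besides the shell and the picture viewer there is one more tool, called after "Call:" by a JSON object that holds its "api" and its "payload", one argument or row to a line. carry_out: Moves the arm, as the interface text tells. Its arguments: {"type":"object","properties":{"steps":{"type":"array","items":{"type":"array","items":{"type":"number"}}},"force":{"type":"number"}},"required":["steps"]}

```bash
mkdir -p pics; cat > h.py <<'E'
import numpy as np,cv2
from workcell import ctrl
def save(c,n):
    d=ctrl.read_camera(c); cv2.imwrite(f'pics/{n}.png',d['color'][:,:,::-1]); return d
def st():
    s=ctrl.state(); print(s['clock'],np.round(s['eef_pos'],4),np.round(s['tool_rot'],3).tolist(),'F',np.round(s['wrist_force'],1),'T',np.round(s['wrist_torque'],2),s['opening'],s['finger_force'],np.round(s['joint_positions'],1)); return s
def marks(cams,names):
    for c in cams:
        for n in names:
            print(c,n,[(np.round(r['point'],4).tolist(),round(r['p'],2)) for r in ctrl.landmark_of(c,n)[:2]])
def proj(d,P):
    return cv2.projectPoints(np.array(P,float).reshape(-1,1,3),d['rvec'],d['tvec'],np.array([[d['fx'],0,d['cx']],[0,d['fy'],d['cy']],[0,0,1]]),np.array(d['dist_coeffs']))[0].reshape(-1,2)
E
python3 - <<'E'
from h import *
a=save('scene','s0');b=save('side','d0')
im=np.hstack([cv2.resize(x['color'],(400,300)) for x in(a,b)]);cv2.imwrite('pics/m0.png',im[:,:,::-1])
st()
marks(['scene','side'],['coolant_tank','sight_glass','cover_hinge','cover_bar','oil_can','grease_tin','spanner_17','cap_grip'])
E
```

```text
0.1 [0.1875 0.6218 0.2305] [[-0.957, 0.289, -0.0], [0.289, 0.957, -0.002], [-0.0, -0.002, -1.0]] F [-0.1  0.1 -1.2] T [ 0.    0.03 -0.01] 1.001604406513822 0.0 [-77.   30.8  -0.3  88.2   0.1  61.2  -4.1]
scene coolant_tank [([0.5004, -0.1536, 0.0023], 0.67)]
scene sight_glass [([0.3794, -0.121, 0.0464], 0.79)]
scene cover_hinge []
scene cover_bar [([0.4538, -0.1609, 0.1797], 0.75)]
scene oil_can [([0.5677, -0.3112, 0.0026], 0.61)]
scene grease_tin [([0.4732, -0.3348, 0.003], 0.57)]
scene spanner_17 [([0.4022, -0.0203, 0.0018], 0.8), ([0.4541, -0.1629, 0.177], 0.26)]
scene cap_grip []
side coolant_tank [([0.5, -0.1484, -0.0037], 0.76)]
side sight_glass [([0.3831, -0.1247, 0.044], 0.83)]
side cover_hinge [([0.5647, -0.1321, 0.0965], 0.75), ([0.4752, -0.3365, -0.0013], 0.19)]
side cover_bar [([0.4568, -0.1603, 0.1813], 0.84)]
side oil_can []
side grease_tin [([0.4769, -0.3334, 0.002], 0.67)]
side spanner_17 [([0.4033, -0.0191, 0.0015], 0.78), ([0.4987, -0.1524, -0.0029], 0.42)]
side cap_grip []
```

View pics/s0.png

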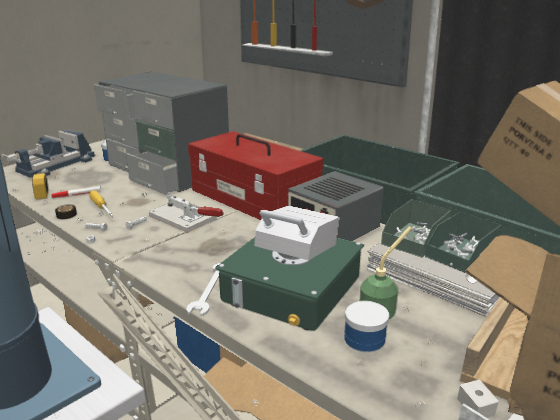

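View pics/d0.png

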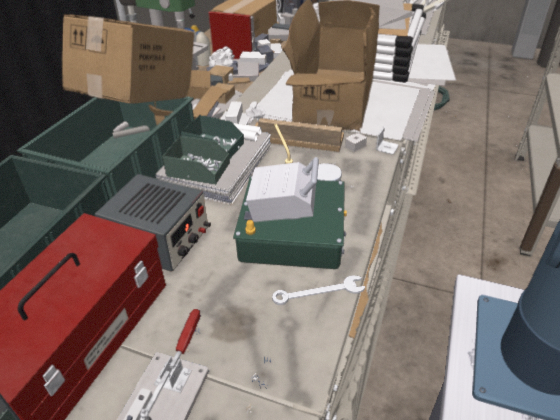

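The scene view shows the tank at (290,270), its cover slightly ajar with the bar at (285,222), the spanner at (207,290), the tin at (366,325) and the can at (380,290). The side view agrees: cover at (283,190), bar at (312,180). Both fit a tank yaw of about 14° and q of about 0.2, so I'll move closer.

Call:
{"api": "carry_out", "payload": {
  "steps": [
    [0, 0, -0.01, 0, 0, 0.103, 100],
    [0, 0, -0.01, 0, 0, 0.103, 100],
    [0, 0, -0.01, 0, 0, 0.103, 100],
    [0, 0, -0.01, 0, 0, 0.103, 100],
    [0, 0, -0.01, 0, 0, 0.103, 100]
  ]
}}

```text
clock: 1.32
eef_pos: [0.1876, 0.6223, 0.2818]
tool_rot: [[-0.687, 0.726, -0.0], [0.726, 0.687, 0.0], [0.0, -0.0, -1.0]]
wrist_force: [0.2, 0.5, 0.1]
opening: 1.0
finger_force: 0.0
```

Call:
{"api": "carry_out", "payload": {
  "steps": [
    [0, 0, -0.01, 0, 0, 0.103, 45],
    [0, 0, -0.01, 0, 0, 0.103, 45],
    [0, 0, -0.01, 0, 0, 0.103, 45],
    [0, 0, -0.01, 0, 0, 0.103, 45],
    [0, 0, -0.01, 0, 0, 0.103, 45]
  ]
}}

```text
clock: 1.73
eef_pos: [0.1875, 0.6223, 0.3318]
tool_rot: [[-0.241, 0.971, -0.0], [0.971, 0.241, 0.0], [0.0, -0.0, -1.0]]
wrist_force: [-0.0, -0.9, -0.1]
opening: 0.451
finger_force: 0.0
```

Call:
{"api": "carry_out", "payload": {
  "steps": [
    [-0.039, 0.01, 0, 0, 0, 0, 45],
    [-0.039, 0.01, 0, 0, 0, 0, 45],
    [-0.039, 0.01, 0, 0, 0, 0, 45],
    [-0.039, 0.01, 0, 0, 0, 0, 45],
    [-0.039, 0.01, 0, 0, 0, 0, 45]
  ]
}}

```text
clock: 2.15
eef_pos: [0.2845, 0.4438, 0.3314]
tool_rot: [[-0.246, 0.969, 0.0], [0.969, 0.246, 0.0], [0.0, 0.0, -1.0]]
wrist_force: [0.8, 1.2, 1.1]
opening: 0.449
finger_force: 0.0
```

Call:
{"api": "carry_out", "payload": {
  "steps": [
    [-0.039, 0.01, 0, 0, 0, 0, 45],
    [-0.039, 0.01, 0, 0, 0, 0, 45],
    [-0.039, 0.01, 0, 0, 0, 0, 45],
    [-0.039, 0.01, 0, 0, 0, 0, 45],
    [-0.039, 0.01, 0, 0, 0, 0, 45]
  ]
}}

```text
clock: 2.57
eef_pos: [0.3808, 0.267, 0.3316]
tool_rot: [[-0.246, 0.969, 0.0], [0.969, 0.246, 0.001], [0.001, 0.001, -1.0]]
wrist_force: [1.4, 0.5, 0.3]
opening: 0.449
finger_force: 0.0
```

Call:
{"api": "carry_out", "payload": {
  "steps": [
    [-0.039, 0.01, 0, 0, 0, 0, 45],
    [-0.039, 0.01, 0, 0, 0, 0, 45],
    [-0.039, -0.006, 0, 0, 0, 0, 45],
    [-0.039, -0.006, 0, 0, 0, 0, 45],
    [-0.039, -0.006, 0, 0, 0, 0, 45]
  ]
}}

```text
clock: 2.98
eef_pos: [0.4301, 0.0783, 0.3315]
tool_rot: [[-0.245, 0.969, 0.001], [0.969, 0.245, 0.0], [0.0, 0.001, -1.0]]
wrist_force: [1.3, -0.5, 0.8]
opening: 0.45
finger_force: 0.0
```

Call:
{"api": "carry_out", "payload": {
  "steps": [
    [-0.039, -0.006, 0, 0, 0, 0, 45],
    [-0.039, -0.006, 0, 0, 0, 0, 45],
    [-0.039, -0.006, 0, 0, 0, 0, 45],
    [0, 0, 0, 0, 0, 0, 45],
    [0, 0, 0, 0, 0, 0, 45]
  ]
}}

```text
clock: 3.4
eef_pos: [0.4413, -0.0397, 0.3316]
tool_rot: [[-0.24, 0.971, 0.001], [0.971, 0.24, 0.0], [0.0, 0.001, -1.0]]
wrist_force: [-0.2, 0.3, -0.4]
opening: 0.448
finger_force: 0.0
```

```bash
python3 - <<'E'
from h import *
save('wrist','w0')
st()
marks(['wrist','scene','side'],['coolant_tank','sight_glass','cover_hinge','cover_bar'])
E
```

```text
3.45 [ 0.4414 -0.0378  0.3314] [[-0.244, 0.97, 0.0], [0.97, 0.244, 0.001], [0.0, 0.0, -1.0]] F [-0.7 -0.3 -0.2] T [0.02 0.03 0.06] 0.4498975567100718 0.0 [-40.1   3.1  41.5 112.3  -2.3  65.3  16.4]
wrist coolant_tank [([0.5003, -0.1503, 0.0032], 0.89), ([0.4785, -0.3353, -0.0008], 0.18)]
wrist sight_glass []
wrist cover_hinge []
wrist cover_bar [([0.4597, -0.1597, 0.1793], 0.57)]
scene coolant_tank [([0.5004, -0.1536, 0.0023], 0.67)]
scene sight_glass [([0.3794, -0.121, 0.0464], 0.79)]
scene cover_hinge []
scene cover_bar [([0.4538, -0.1609, 0.1797], 0.75)]
side coolant_tank [([0.5, -0.1484, -0.0037], 0.76)]
side sight_glass [([0.3831, -0.1247, 0.044], 0.83)]
side cover_hinge [([0.5647, -0.1321, 0.0965], 0.75), ([0.4752, -0.3365, -0.0013], 0.19)]
side cover_bar [([0.4568, -0.1603, 0.1813], 0.84)]
```

View pics/w0.png

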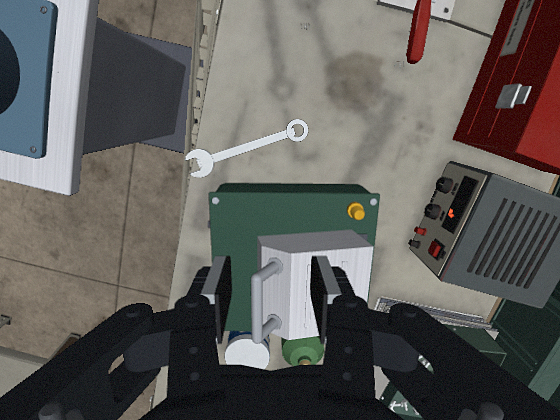

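The wrist view shows the tank edges parallel to the picture, with deck screws at (213,201) and (373,202). So the yaw is about 14°. The bow's bar runs down column ~258, rows 272–335.

```bash
python3 - <<'E'
from h import *
d=ctrl.read_camera('wrist')
y=np.radians(14.1);ex=np.array([np.cos(y),np.sin(y),0]);ey=np.array([-np.sin(y),np.cos(y),0])
c=np.array([.457,-.161,.18])
print(proj(d,[c+k*ey for k in(-.03,0,.03)]+[c+.005*ex,c+[0,0,.005]]))
for n in('scene','side'):print(n,proj(ctrl.read_camera(n),[c+k*ey for k in(-.03,0,.03)]))
T=np.array(ctrl.state()['eef_pos']);print('dx,dy',(c-T)@ey,(c-T)@ex)
im=cv2.imread('pics/w0.png')[240:360,200:340]
a=cv2.resize(im,(560,480));s=cv2.resize(cv2.imread('pics/s0.png')[195:265,240:360],(560,480)[:1]+(327,))
cv2.imwrite('pics/c1.png',a);
E
```

```text
[[256.72845695 333.71865925]
 [256.36513834 310.03141032]
 [255.9928978  284.82925068]
 [261.12528932 310.04568186]
 [256.16772487 312.81512165]]
scene [[296.68637787 220.14105765]
 [281.15362454 216.58487232]
 [266.04556361 213.12673326]]
side [[314.27709031 162.64351263]
 [313.57702627 171.37534389]
 [312.83952255 180.5607234 ]]
dx,dy -0.12351896763789504 -0.014909659376171431
```

View pics/c1.png

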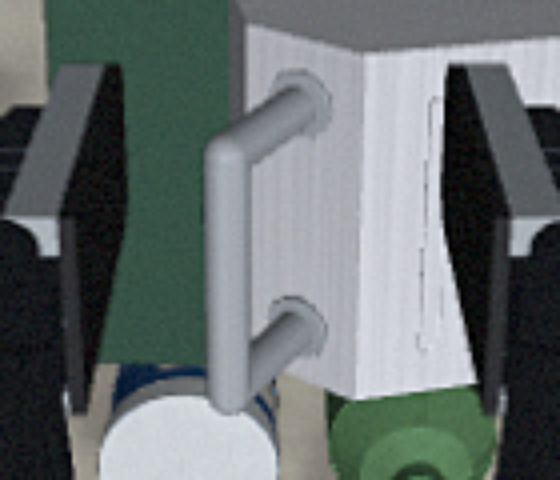

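Call:
{"api": "carry_out", "payload": {
  "steps": [
    [-0.031, -0.004, 0, 0, 0, 0, 45],
    [-0.031, -0.004, 0, 0, 0, 0, 45],
    [-0.031, -0.004, 0, 0, 0, 0, 45],
    [-0.031, -0.003, 0, 0, 0, 0, 45],
    [0, 0, 0.02, 0, 0, 0, 45]
  ]
}}

```text
clock: 4.62
eef_pos: [0.4592, -0.1686, 0.3144]
tool_rot: [[-0.238, 0.971, 0.007], [0.971, 0.238, -0.005], [-0.006, 0.006, -1.0]]
wrist_force: [-0.1, -0.1, 0.4]
opening: 0.453
finger_force: 0.0
```

Call:
{"api": "carry_out", "payload": {
  "steps": [
    [0, 0, 0.025, 0, 0, 0, 45],
    [0, 0, 0.025, 0, 0, 0, 45],
    [0, 0, 0.025, 0, 0, 0, 45],
    [0, 0, 0.02, 0, 0, 0, 45],
    [0, 0, 0.01, 0, 0, 0, 45]
  ]
}}

```text
clock: 5.03
eef_pos: [0.4559, -0.161, 0.204]
tool_rot: [[-0.245, 0.969, -0.003], [0.969, 0.245, 0.0], [0.001, -0.003, -1.0]]
wrist_force: [-0.8, 1.4, -0.2]
opening: 0.449
finger_force: 0.0
```

Call:
{"api": "carry_out", "payload": {
  "steps": [
    [0, 0, 0.01, 0, 0, 0, 45],
    [0, 0, 0.01, 0, 0, 0, 45],
    [0, 0, 0.01, 0, 0, 0, 45],
    [0, 0, 0.01, 0, 0, 0, 45],
    [0, 0, 0, 0, 0, 0, 45]
  ]
}}

```text
clock: 5.45
eef_pos: [0.4565, -0.161, 0.1649]
tool_rot: [[-0.246, 0.969, -0.002], [0.969, 0.246, 0.0], [0.001, -0.002, -1.0]]
wrist_force: [0.1, -0.2, -0.3]
opening: 0.455
finger_force: 0.0
```

```bash
python3 - <<'E'
from h import *
save('wrist','w2');st()
E
```

```text
5.5 [ 0.4569 -0.1613  0.1657] [[-0.245, 0.969, -0.001], [0.969, 0.245, 0.0], [0.0, -0.001, -1.0]] F [-0.1 -0.4  0.2] T [-0.01 -0.04  0.07] 0.45553154777707405 0.0 [-18.8  24.5  41.3 117.7 -22.4  45.7  50.1]
```

View pics/w2.png

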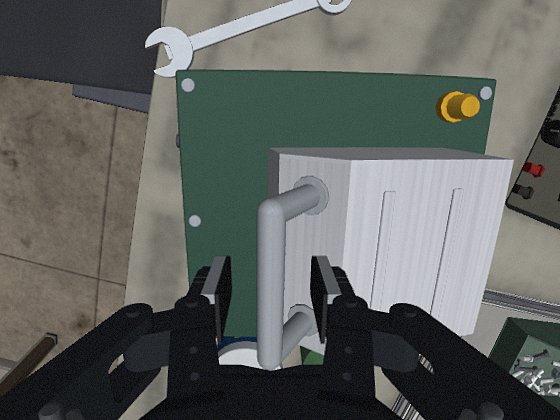

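The bar is at columns 258–285, midway between the pads. Gripping now, and working out the arc.

Call:
{"api": "carry_out", "payload": {
  "steps": [
    [0, 0, 0, 0, 0, 0, 0],
    [0, 0, 0, 0, 0, 0, 0],
    [0, 0, 0, 0, 0, 0, 0],
    [0, 0, 0, 0, 0, 0, 0],
    [0, 0, 0, 0, 0, 0, 0]
  ],
  "force": 35
}}

```text
clock: 5.92
eef_pos: [0.4565, -0.1619, 0.1666]
tool_rot: [[-0.245, 0.97, -0.001], [0.97, 0.245, 0.0], [0.0, -0.001, -1.0]]
wrist_force: [-5.2, -1.5, 6.1]
opening: 0.127
finger_force: 34.6
```

```bash
python3 - <<'E'
from h import *
st()
f=lambda q:np.array([-130.5*np.cos(q)+58.5*np.sin(q),-(130.5*np.sin(q)+58.5*np.cos(q))])
q=np.linspace(.198,1.62,16);P=np.array([f(a) for a in q]);print(np.round(np.diff(P,axis=0)/1000,4).tolist())
E
```

```text
5.9167 [ 0.4565 -0.1619  0.1666] [[-0.245, 0.97, -0.001], [0.97, 0.245, 0.0], [0.0, -0.001, -1.0]] F [-5.2 -1.5  6.1] T [-0.3   1.11 -0.05] 0.12714031262467362 34.56524133682251 [-18.8  24.4  41.4 117.7 -22.4  45.8  50.1]
[[0.0084, -0.0106], [0.0094, -0.0098], [0.0102, -0.0089], [0.011, -0.0079], [0.0117, -0.0068], [0.0123, -0.0056], [0.0128, -0.0045], [0.0132, -0.0032], [0.0134, -0.002], [0.0135, -0.0007], [0.0135, 0.0006], [0.0134, 0.0019], [0.0132, 0.0031], [0.0128, 0.0044], [0.0124, 0.0056]]
```

Call:
{"api": "carry_out", "payload": {
  "steps": [
    [0, 0.0084, -0.0106, 0, 0, 0, 0],
    [0, 0.0094, -0.0098, 0, 0, 0, 0],
    [0, 0.0102, -0.0089, 0, 0, 0, 0],
    [0, 0.011, -0.0079, 0, 0, 0, 0],
    [0, 0.0117, -0.0068, 0, 0, 0, 0]
  ]
}}

```text
clock: 6.33
eef_pos: [0.5036, -0.1507, 0.211]
tool_rot: [[-0.243, 0.97, -0.005], [0.97, 0.243, -0.0], [0.001, -0.005, -1.0]]
wrist_force: [-11.0, -3.4, 10.6]
opening: 0.125
finger_force: 34.7
```

```bash
python3 - <<'E'
from h import *
st();marks(['side','scene'],['cover_bar','sight_glass'])
E
```

```text
6.3333 [ 0.5036 -0.1507  0.211 ] [[-0.243, 0.97, -0.005], [0.97, 0.243, -0.0], [0.001, -0.005, -1.0]] F [-11.   -3.4  10.6] T [-0.75  2.55 -0.16] 0.12484930036452338 34.731042087078094 [-21.4  24.8  42.7 109.7 -20.5  53.7  45.3]
side cover_bar [([0.4574, -0.1593, 0.179], 0.75)]
side sight_glass [([0.3798, -0.1273, 0.0439], 0.66)]
scene cover_bar [([0.4567, -0.1629, 0.1816], 0.65)]
scene sight_glass [([0.3815, -0.1206, 0.0442], 0.57)]
```

Call:
{"api": "carry_out", "payload": {
  "steps": [
    [0, 0.0113, -0.0069, 0, 0, 0, 0],
    [0, 0.012, -0.0058, 0, 0, 0, 0],
    [0, 0.0128, -0.0045, 0, 0, 0, 0],
    [0, 0.0134, -0.002, 0, 0, 0, 0],
    [0, 0.0136, -0.0007, 0, 0, 0, 0]
  ]
}}

```text
clock: 6.95
eef_pos: [0.5674, -0.1353, 0.2306]
tool_rot: [[-0.244, 0.97, -0.001], [0.97, 0.244, -0.002], [-0.002, -0.001, -1.0]]
wrist_force: [-2.4, -4.5, -0.1]
opening: 0.117
finger_force: 35.0
```

```bash
python3 - <<'E'
from h import *
st();[ctrl.read_camera(c) for c in('side','scene')];marks(['side','scene'],['cover_bar','sight_glass'])
E
```

```text
6.95 [ 0.5674 -0.1353  0.2306] [[-0.244, 0.97, -0.001], [0.97, 0.244, -0.002], [-0.002, -0.001, -1.0]] F [-2.4 -4.5 -0.1] T [-1.09  0.96 -0.11] 0.1172890571732706 35.030534863471985 [-21.3  29.1  41.7 100.5 -22.   59.   42.5]
side cover_bar [([0.5666, -0.1351, 0.2369], 0.7)]
side sight_glass [([0.383, -0.1253, 0.0464], 0.82), ([0.4994, -0.1507, 0.1185], 0.57)]
scene cover_bar [([0.5696, -0.1344, 0.2376], 0.94)]
scene sight_glass [([0.3788, -0.1235, 0.0446], 0.66)]
```

Call:
{"api": "carry_out", "payload": {
  "steps": [
    [0, 0.012, 0.0015, 0, 0, 0, 0],
    [0, 0.012, 0.0025, 0, 0, 0, 0],
    [0, 0.0115, 0.0035, 0, 0, 0, 0],
    [0, 0.011, 0.004, 0, 0, 0, 0],
    [0, 0.011, 0.005, 0, 0, 0, 0]
  ]
}}

```text
clock: 7.67
eef_pos: [0.6254, -0.1213, 0.2161]
tool_rot: [[-0.244, 0.97, 0.005], [0.97, 0.244, -0.002], [-0.004, 0.005, -1.0]]
wrist_force: [0.7, -4.2, 8.3]
opening: 0.124
finger_force: 38.1
```

```bash
python3 - <<'E'
from h import *
st();[ctrl.read_camera(c) for c in('side','scene')];marks(['side','scene'],['cover_bar','sight_glass'])
E
```

```text
7.6667 [ 0.6254 -0.1213  0.2161] [[-0.244, 0.97, 0.005], [0.97, 0.244, -0.002], [-0.004, 0.005, -1.0]] F [ 0.7 -4.2  8.3] T [-1.08 -0.06 -0.15] 0.123580178865426 38.111777901649475 [-19.8  35.1  39.7  93.1 -24.9  60.6  41.2]
side cover_bar [([0.6246, -0.1175, 0.2288], 0.81)]
side sight_glass [([0.3816, -0.1271, 0.0434], 0.88), ([0.5012, -0.1516, -0.0026], 0.29)]
scene cover_bar [([0.6245, -0.122, 0.2237], 0.73)]
scene sight_glass [([0.378, -0.1202, 0.0444], 0.73)]
```

Call:
{"api": "carry_out", "payload": {
  "steps": [
    [0, 0.006, 0.003, 0, 0, 0, 0],
    [0, 0.005, 0.003, 0, 0, 0, 0],
    [0, 0, 0, 0, 0, 0, 0],
    [0, 0, 0, 0, 0, 0, 32],
    [0, 0, 0, 0, 0, 0, 32]
  ]
}}

```text
clock: 8.38
eef_pos: [0.6339, -0.116, 0.2078]
tool_rot: [[-0.246, 0.969, 0.0], [0.969, 0.246, 0.001], [0.001, 0.0, -1.0]]
wrist_force: [-0.3, 0.1, -0.7]
opening: 0.315
finger_force: 0.0
```

Call:
{"api": "carry_out", "payload": {
  "steps": [
    [0, 0, 0, 0, 0, 0, 32],
    [0, 0, -0.01, 0, 0, 0, 32],
    [0, 0, -0.02, 0, 0, 0, 32],
    [0, 0, -0.03, 0, 0, 0, 32],
    [0, 0, -0.03, 0, 0, 0, 32]
  ]
}}

```text
clock: 8.8
eef_pos: [0.6332, -0.1162, 0.2987]
tool_rot: [[-0.246, 0.969, -0.002], [0.969, 0.246, 0.001], [0.001, -0.002, -1.0]]
wrist_force: [0.5, -0.0, 0.3]
opening: 0.322
finger_force: 0.0
```

Call:
{"api": "carry_out", "payload": {
  "steps": [
    [0, -0.02, -0.02, 0, 0, 0, 50],
    [0, -0.035, 0, 0, 0, 0, 50],
    [0, -0.035, 0, 0, 0, 0, 50],
    [0, -0.03, 0, 0, 0, 0, 50],
    [0, -0.02, 0, 0, 0, 0, 50]
  ]
}}

```text
clock: 9.22
eef_pos: [0.4952, -0.1521, 0.3181]
tool_rot: [[-0.244, 0.97, -0.001], [0.97, 0.244, 0.001], [0.002, -0.0, -1.0]]
wrist_force: [-0.7, -0.0, -0.1]
opening: 0.497
finger_force: 0.0
```

Call:
{"api": "carry_out", "payload": {
  "steps": [
    [0.035, 0, 0, 0, 0, 0, 50],
    [0.035, 0, 0, 0, 0, 0, 50],
    [0.03, 0, 0, 0, 0, 0, 50],
    [0, 0, 0, 0, 0, 0, 50],
    [0, 0, 0, 0, 0, 0, 50]
  ]
}}

```text
clock: 9.63
eef_pos: [0.4735, -0.0523, 0.3182]
tool_rot: [[-0.249, 0.968, 0.0], [0.968, 0.249, 0.001], [0.001, 0.001, -1.0]]
wrist_force: [0.1, -0.4, 0.0]
opening: 0.502
finger_force: 0.0
```

```bash
python3 - <<'E'
from h import *
st();save('wrist','w3');[ctrl.read_camera(c) for c in('side','scene')]
marks(['side','scene','wrist'],['coolant_tank','cover_bar','sight_glass','cap_grip','filler_cap'])
E
```

```text
9.6333 [ 0.4735 -0.0523  0.3182] [[-0.249, 0.968, 0.0], [0.968, 0.249, 0.001], [0.001, 0.001, -1.0]] F [ 0.1 -0.4  0. ] T [-0.03  0.02 -0.  ] 0.5024821290597222 0.0 [-39.    9.4  45.5 109.4  -7.6  64.1  23.9]
side coolant_tank [([0.4997, -0.1503, -0.0017], 0.92), ([0.5715, -0.3146, 0.002], 0.23)]
side cover_bar [([0.6335, -0.1179, 0.2212], 0.74)]
side sight_glass [([0.3823, -0.1292, 0.0439], 0.67)]
side cap_grip [([0.5, -0.1496, 0.1215], 0.82)]Traceback (most recent call last):
  File "<stdin>", line 3, in <module>
  File "h.py", line 10, in marks
    print(c,n,[(np.round(r['point'],4).tolist(),round(r['p'],2)) for r in ctrl.landmark_of(c,n)[:2]])
                                                                          ~~~~~~~~~~~~~~~~^^^^^
ValueError: it knows: cap_grip, coolant_tank, cover_bar, cover_hinge, grease_tin, oil_can, sight_glass, spanner
```

View pics/w3.png

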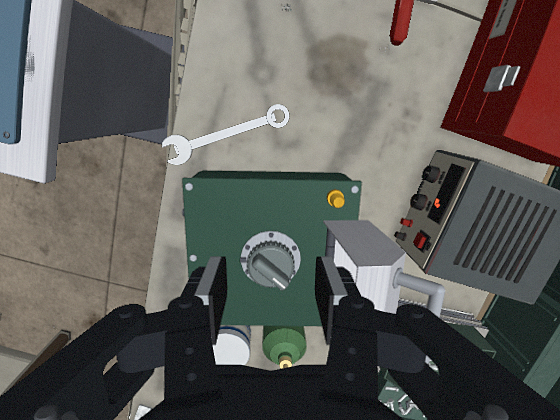

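The cover stands up by itself at about 1.63 rad. The cap is at (270,262), its bar running from about (252,255) to (288,287). I'll zoom in to find the pale line.

```bash
python3 - <<'E'
from h import *
marks(['scene','wrist'],['coolant_tank','cap_grip'])
a=cv2.imread('pics/w3.png')[220:310,215:325];cv2.imwrite('pics/c3.png',cv2.resize(a,None,fx=6,fy=6,interpolation=cv2.INTER_CUBIC))
y=np.radians(14.1);ex=np.array([np.cos(y),np.sin(y),0]);ey=np.array([-np.sin(y),np.cos(y),0])
d=ctrl.read_camera('wrist');c=np.array([.5,-.151,.131])
for t in np.arange(0,360,30):
    v=np.cos(np.radians(t))*ex+np.sin(np.radians(t))*ey
    print(t,((proj(d,[c+.025*v])[0]-[215,220])*6).round())
print((proj(d,[c])[0]-[215,220])*6)
E
```

```text
scene coolant_tank [([0.5004, -0.1518, 0.0015], 0.89), ([0.4008, -0.0198, 0.0025], 0.49)]
scene cap_grip [([0.4992, -0.1495, 0.1214], 0.95), ([0.6381, -0.1204, 0.2207], 0.34)]
wrist coolant_tank [([0.4949, -0.1503, 0.0007], 0.7)]
wrist cap_grip [([0.4988, -0.1524, 0.1258], 0.78)]
0 [478. 324.]
30 [461. 264.]
60 [413. 219.]
90 [345. 202.]
120 [277. 219.]
150 [229. 264.]
180 [212. 324.]
210 [231. 382.]
240 [279. 425.]
270 [345. 440.]
300 [410. 425.]
330 [458. 383.]
[344.86375002 323.86979516]
```

View pics/c3.png

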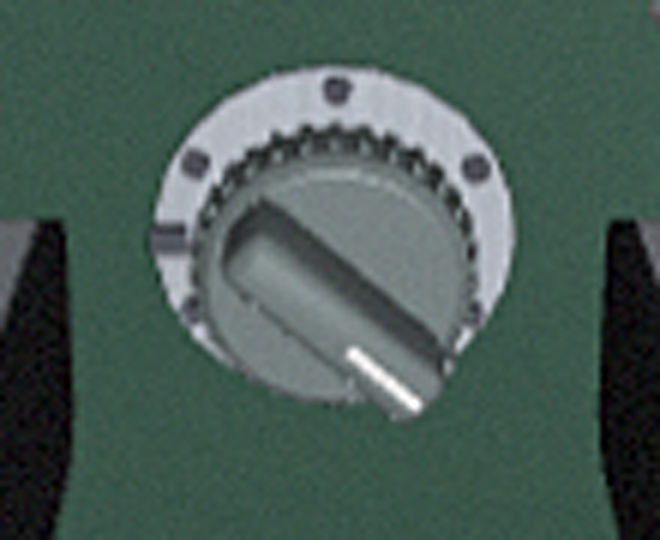

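The pale line runs from (350,350) to (415,408) in the crop, at the lower-right end of the bar. That's about -46° in the tank frame, so the cap is about 134° (2.34 rad) loose. I'll move over it and line up.

Call:
{"api": "carry_out", "payload": {
  "steps": [
    [-0.034, 0, 0, 0, 0, 0, 55],
    [-0.034, 0, 0, 0, 0, 0, 55],
    [-0.034, 0, 0, 0, 0, 0, 55],
    [0, 0, 0.02, 0, 0, -0.11, 55],
    [0, 0, 0.02, 0, 0, -0.11, 55]
  ]
}}

```text
clock: 10.65
eef_pos: [0.4995, -0.1559, 0.2779]
tool_rot: [[-0.452, 0.892, 0.002], [0.892, 0.452, -0.002], [-0.003, 0.001, -1.0]]
wrist_force: [-0.2, 0.4, -0.8]
opening: 0.548
finger_force: 0.0
```

Call:
{"api": "carry_out", "payload": {
  "steps": [
    [0, 0, 0.025, 0, 0, -0.11, 55],
    [0, 0, 0.025, 0, 0, -0.11, 55],
    [0, 0, 0.025, 0, 0, -0.11, 55],
    [0, 0, 0.02, 0, 0, -0.11, 55],
    [0, 0, 0.015, 0, 0, -0.11, 55]
  ]
}}

```text
clock: 11.07
eef_pos: [0.4979, -0.1527, 0.1657]
tool_rot: [[-0.854, 0.52, -0.002], [0.52, 0.854, 0.0], [0.002, -0.001, -1.0]]
wrist_force: [-0.8, -1.0, -0.3]
opening: 0.551
finger_force: 0.0
```

Call:
{"api": "carry_out", "payload": {
  "steps": [
    [0, 0, 0, 0, 0, 0, 50],
    [0, 0, 0, 0, 0, 0, 50],
    [0, 0, 0, 0, 0, 0, 50],
    [0, 0, 0, 0, 0, 0, 50],
    [0, 0, 0, 0, 0, 0, 50]
  ]
}}

```text
clock: 11.48
eef_pos: [0.4995, -0.1531, 0.1687]
tool_rot: [[-0.85, 0.526, 0.002], [0.526, 0.85, -0.0], [-0.002, 0.001, -1.0]]
wrist_force: [0.6, -0.2, 0.2]
opening: 0.496
finger_force: 0.0
```

```bash
python3 - <<'E'
from h import *
st();d=save('wrist','w4');[ctrl.read_camera(c) for c in('side','scene')]
marks(['side','scene','wrist'],['cap_grip','cover_bar'])
print(proj(d,[[.4987,-.151,.1312],[.4987,-.151,.0]]))
E
```

```text
11.4833 [ 0.4995 -0.1531  0.1687] [[-0.85, 0.526, 0.002], [0.526, 0.85, -0.0], [-0.002, 0.001, -1.0]] F [ 0.6 -0.2  0.2] T [-0.04 -0.03 -0.  ] 0.49597065147422487 0.0 [-12.9  25.7  32.  112.1 -18.3  47.1  87.4]
side cap_grip [([0.4975, -0.1526, 0.1188], 0.58), ([0.4054, -0.0189, 0.0043], 0.3)]
side cover_bar []
scene cap_grip [([0.499, -0.1541, 0.1211], 0.73), ([0.4964, -0.1541, 0.0015], 0.37)]
scene cover_bar []
wrist cap_grip [([0.4976, -0.1552, 0.1227], 0.82)]
wrist cover_bar []
[[272.80486351 239.70075923]
 [271.82596126 189.2527397 ]]
```

View pics/w4.png

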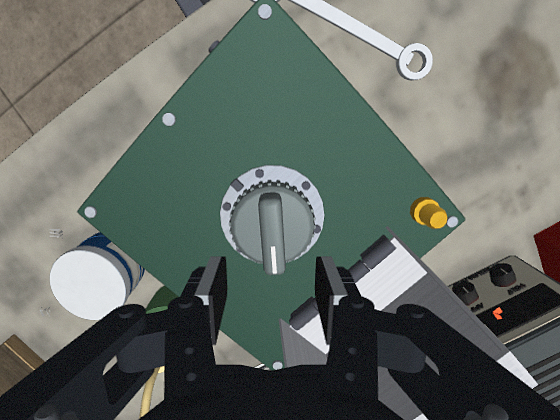

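The cap's bar, at columns 260–285 and rows 197–273, lines up with the jaws. Descending to grip it.

Call:
{"api": "carry_out", "payload": {
  "steps": [
    [0.001, 0.001, 0.012, 0, 0, -0.03, 50],
    [0.001, 0, 0.012, 0, 0, 0, 50],
    [0, 0, 0.012, 0, 0, 0, 50],
    [0, 0, 0.01, 0, 0, 0, 50],
    [0, 0, 0.0075, 0, 0, 0, 50]
  ]
}}

```text
clock: 12.35
eef_pos: [0.4972, -0.1511, 0.113]
tool_rot: [[-0.866, 0.499, -0.001], [0.499, 0.866, 0.0], [0.001, -0.0, -1.0]]
wrist_force: [-0.1, -0.3, -0.4]
opening: 0.496
finger_force: 0.0
```

Call:
{"api": "carry_out", "payload": {
  "steps": [
    [0, 0, 0, 0, 0, 0, 0],
    [0, 0, 0, 0, 0, 0, 0],
    [0, 0, 0, 0, 0, 0, 0],
    [0, 0, 0, 0, 0, 0, 0],
    [0, 0, 0, 0, 0, 0, 0]
  ],
  "force": 50
}}

```text
clock: 12.77
eef_pos: [0.4978, -0.1511, 0.1145]
tool_rot: [[-0.867, 0.499, 0.001], [0.499, 0.867, -0.0], [-0.0, 0.0, -1.0]]
wrist_force: [0.1, 0.9, -2.0]
opening: 0.153
finger_force: 51.8
```

```bash
python3 - <<'E'
from h import *
s=st();R=np.array(s['tool_rot']);print('az',np.degrees(np.arctan2(R[1,0],R[0,0])))
E
```

```text
12.7667 [ 0.4978 -0.1511  0.1145] [[-0.867, 0.499, 0.001], [0.499, 0.867, -0.0], [-0.0, 0.0, -1.0]] F [ 0.1  0.9 -2. ] T [ 0.01 -0.03  0.12] 0.15268528799465095 51.8441766500473 [-10.2  30.4  28.5 114.1 -21.8  40.6  91.8]
az 150.06770712906862
```

Call:
{"api": "carry_out", "payload": {
  "steps": [
    [0, 0, 0.0001, 0, 0, 0.12, 0],
    [0, 0, 0.0001, 0, 0, 0.12, 0],
    [0, 0, 0.0001, 0, 0, 0.12, 0],
    [0, 0, 0.0001, 0, 0, 0.12, 0],
    [0, 0, 0.0001, 0, 0, 0.12, 0]
  ]
}}

```text
clock: 13.18
eef_pos: [0.4981, -0.1506, 0.1139]
tool_rot: [[-0.429, 0.903, 0.001], [0.903, 0.429, 0.0], [-0.0, 0.001, -1.0]]
wrist_force: [2.4, 0.3, -4.1]
opening: 0.148
finger_force: 51.9
```

Call:
{"api": "carry_out", "payload": {
  "steps": [
    [0, 0, 0.0001, 0, 0, 0.12, 0],
    [0, 0, 0.0001, 0, 0, 0.12, 0],
    [0, 0, 0.0001, 0, 0, 0.12, 0],
    [0, 0, 0.0001, 0, 0, 0.12, 0],
    [0, 0, 0.0001, 0, 0, 0.12, 0]
  ]
}}

```text
clock: 13.6
eef_pos: [0.4987, -0.1505, 0.1134]
tool_rot: [[0.156, 0.988, 0.002], [0.988, -0.156, 0.0], [0.0, 0.002, -1.0]]
wrist_force: [3.0, 1.1, -5.3]
opening: 0.151
finger_force: 51.6
```

Call:
{"api": "carry_out", "payload": {
  "steps": [
    [0, 0, 0.0001, 0, 0, 0.12, 0],
    [0, 0, 0.0001, 0, 0, 0.12, 0],
    [0, 0, 0.0001, 0, 0, 0.12, 0],
    [0, 0, 0.0001, 0, 0, 0.12, 0],
    [0, 0, 0.0001, 0, 0, 0.12, 0]
  ]
}}

```text
clock: 14.02
eef_pos: [0.4993, -0.1507, 0.1129]
tool_rot: [[0.686, 0.727, 0.003], [0.727, -0.686, -0.001], [0.002, 0.002, -1.0]]
wrist_force: [4.8, -0.3, -8.9]
opening: 0.145
finger_force: 51.4
```

Call:
{"api": "carry_out", "payload": {
  "steps": [
    [0, 0, 0.0001, 0, 0, 0.12, 0],
    [0, 0, 0.0001, 0, 0, 0.12, 0],
    [0, 0, 0.0001, 0, 0, 0.12, 0],
    [0, 0, 0.0001, 0, 0, 0.12, 0],
    [0, 0, 0, 0, 0, 0, 0]
  ]
}}

```text
clock: 14.43
eef_pos: [0.4996, -0.1511, 0.1124]
tool_rot: [[0.945, 0.328, 0.003], [0.328, -0.945, -0.002], [0.002, 0.003, -1.0]]
wrist_force: [5.1, -0.9, -5.7]
opening: 0.151
finger_force: 51.0
```

```bash
python3 - <<'E'
from h import *
s=st();R=np.array(s['tool_rot']);print('az',np.degrees(np.arctan2(R[1,0],R[0,0])))
E
```

```text
14.4333 [ 0.4996 -0.1511  0.1124] [[0.945, 0.328, 0.003], [0.328, -0.945, -0.002], [0.002, 0.003, -1.0]] F [ 5.1 -0.9 -5.7] T [-0.2  -1.11 -0.14] 0.1505580991055577 51.04275941848755 [-31.2  44.5  60.9 115.1 -50.8  52.1 -13.3]
az 19.132097216622032
```

Call:
{"api": "carry_out", "payload": {
  "steps": [
    [0, 0, 0, 0, 0, 0.03, 0],
    [0, 0, 0, 0, 0, 0.03, 0],
    [0, 0, 0, 0, 0, 0.03, 0],
    [0, 0, 0, 0, 0, 0.02, 0],
    [0, 0, 0, 0, 0, 0, 0]
  ]
}}

```text
clock: 14.85
eef_pos: [0.4996, -0.1512, 0.1124]
tool_rot: [[0.974, 0.227, 0.003], [0.227, -0.974, -0.002], [0.003, 0.002, -1.0]]
wrist_force: [6.0, -1.6, -10.4]
opening: 0.148
finger_force: 51.0
```

```bash
python3 - <<'E'
from h import *
s=st();R=np.array(s['tool_rot']);print('az',np.degrees(np.arctan2(R[1,0],R[0,0])))
E
```

```text
14.85 [ 0.4996 -0.1512  0.1124] [[0.974, 0.227, 0.003], [0.227, -0.974, -0.002], [0.003, 0.002, -1.0]] F [  6.   -1.6 -10.4] T [-0.46 -1.27  0.11] 0.14814664113378256 50.963632464408875 [-31.8  45.4  62.1 115.1 -52.   53.  -18.3]
az 13.12577440835719
```

Call:
{"api": "carry_out", "payload": {
  "steps": [
    [0, 0, 0, 0, 0, 0.03, 0],
    [0, 0, 0, 0, 0, 0.03, 0],
    [0, 0, 0, 0, 0, 0, 0],
    [0, 0, 0, 0, 0, 0, 0],
    [0, 0, 0, 0, 0, 0, 0]
  ]
}}

```text
clock: 15.27
eef_pos: [0.4996, -0.1512, 0.1124]
tool_rot: [[0.985, 0.171, 0.003], [0.171, -0.985, -0.002], [0.003, 0.002, -1.0]]
wrist_force: [5.8, -3.1, -9.1]
opening: 0.148
finger_force: 55.4
```

```bash
python3 - <<'E'
from h import *
s=st();R=np.array(s['tool_rot']);print('az',np.degrees(np.arctan2(R[1,0],R[0,0])))
E
```

```text
15.2667 [ 0.4996 -0.1512  0.1124] [[0.985, 0.171, 0.003], [0.171, -0.985, -0.002], [0.003, 0.002, -1.0]] F [ 5.8 -3.1 -9.1] T [-0.51 -1.22  0.76] 0.14770166103726293 55.40472865104675 [-32.2  45.9  62.8 115.1 -52.6  53.5 -21.1]
az 9.851428787202849
```

Torque rose to 0.76 N m at the stop. Releasing, rising and checking.

Call:
{"api": "carry_out", "payload": {
  "steps": [
    [0, 0, 0, 0, 0, 0, 50],
    [0, 0, 0, 0, 0, 0, 50],
    [0, 0, 0, 0, 0, 0, 50],
    [0, 0, -0.01, 0, 0, 0, 50],
    [0, 0, -0.02, 0, 0, 0, 50]
  ]
}}

```text
clock: 15.68
eef_pos: [0.4963, -0.1506, 0.1418]
tool_rot: [[0.986, 0.168, -0.003], [0.168, -0.986, 0.001], [-0.003, -0.001, -1.0]]
wrist_force: [0.5, 0.1, -0.2]
opening: 0.501
finger_force: 0.0
```

Call:
{"api": "carry_out", "payload": {
  "steps": [
    [0, 0, -0.035, 0, 0, 0, 50],
    [0, 0, -0.04, 0, 0, 0, 50],
    [0, 0, -0.04, 0, 0, 0, 50],
    [0, 0, -0.04, 0, 0, 0, 50],
    [0, 0, -0.02, 0, 0, 0, 32]
  ]
}}

```text
clock: 16.1
eef_pos: [0.4983, -0.1533, 0.3225]
tool_rot: [[0.986, 0.165, 0.006], [0.165, -0.986, -0.001], [0.006, 0.002, -1.0]]
wrist_force: [1.2, -0.9, 0.0]
opening: 0.375
finger_force: 0.0
```

Call:
{"api": "carry_out", "payload": {
  "steps": [
    [0, 0, 0, 0, 0, -0.117, 32],
    [0, 0, 0, 0, 0, -0.117, 32],
    [0, 0, 0, 0, 0, -0.117, 32],
    [0, 0, 0, 0, 0, -0.117, 32],
    [0, 0, 0, 0, 0, -0.117, 32]
  ]
}}

```text
clock: 16.52
eef_pos: [0.497, -0.1516, 0.3181]
tool_rot: [[0.726, 0.688, 0.0], [0.688, -0.726, 0.0], [0.0, 0.0, -1.0]]
wrist_force: [0.6, 0.6, -0.4]
opening: 0.321
finger_force: 0.0
```

Call:
{"api": "carry_out", "payload": {
  "steps": [
    [0, 0, 0, 0, 0, -0.117, 32],
    [0, 0, 0, 0, 0, -0.117, 32],
    [0, 0, 0, 0, 0, -0.117, 32],
    [0, 0, 0, 0, 0, -0.117, 32],
    [0, 0, 0, 0, 0, -0.117, 32]
  ]
}}

```text
clock: 16.93
eef_pos: [0.497, -0.1518, 0.318]
tool_rot: [[0.226, 0.974, 0.0], [0.974, -0.226, -0.0], [-0.0, 0.0, -1.0]]
wrist_force: [-0.7, -0.7, -0.1]
opening: 0.319
finger_force: 0.0
```

Call:
{"api": "carry_out", "payload": {
  "steps": [
    [0, 0, 0, 0, 0, -0.117, 32],
    [0, 0, 0, 0, 0, -0.117, 32],
    [0, 0, 0, 0, 0, -0.117, 32],
    [0, 0, 0, 0, 0, -0.117, 32],
    [0, 0, 0, 0, 0, 0, 32]
  ]
}}

```text
clock: 17.35
eef_pos: [0.4971, -0.1519, 0.318]
tool_rot: [[-0.236, 0.972, 0.0], [0.972, 0.236, 0.0], [-0.0, 0.0, -1.0]]
wrist_force: [-0.0, -0.8, 0.4]
opening: 0.319
finger_force: 0.0
```

Call:
{"api": "carry_out", "payload": {
  "steps": [
    [0.035, 0, 0, 0, 0, 0, 32],
    [0.035, 0, 0, 0, 0, 0, 32],
    [0.03, 0, 0, 0, 0, 0, 32],
    [0, 0, 0, 0, 0, 0, 32],
    [0, 0, 0, 0, 0, 0, 32]
  ]
}}

```text
clock: 17.77
eef_pos: [0.4739, -0.0526, 0.3176]
tool_rot: [[-0.234, 0.972, 0.0], [0.972, 0.234, 0.001], [0.001, 0.0, -1.0]]
wrist_force: [0.3, 0.6, -0.6]
opening: 0.318
finger_force: 0.0
```

```bash
python3 - <<'E'
from h import *
st();d=save('wrist','w5');[ctrl.read_camera(c) for c in('side','scene')]
marks(['side','scene','wrist'],['coolant_tank','cap_grip','cover_bar','sight_glass'])
a=cv2.imread('pics/w5.png');p=proj(d,[[.4987,-.151,.129]])[0].astype(int);print(p)
cv2.imwrite('pics/c5.png',cv2.resize(a[p[1]-50:p[1]+50,p[0]-60:p[0]+60],None,fx=5,fy=5,interpolation=cv2.INTER_CUBIC))
E
```

```text
17.7667 [ 0.4739 -0.0526  0.3176] [[-0.234, 0.972, 0.0], [0.972, 0.234, 0.001], [0.001, 0.0, -1.0]] F [ 0.3  0.6 -0.6] T [-0.07  0.    0.  ] 0.31820218015429824 0.0 [-39.1   9.6  45.8 109.4  -7.7  64.1  23.1]
side coolant_tank []
side cap_grip [([0.495, -0.1469, 0.117], 0.8)]
side cover_bar [([0.637, -0.1196, 0.2195], 0.73)]
side sight_glass [([0.3813, -0.1252, 0.0436], 0.6)]
scene coolant_tank [([0.4988, -0.153, 0.0046], 0.71)]
scene cap_grip [([0.4972, -0.1485, 0.1148], 0.6)]
scene cover_bar [([0.6352, -0.119, 0.2217], 0.95)]
scene sight_glass [([0.3825, -0.121, 0.0454], 0.56)]
wrist coolant_tank [([0.4993, -0.1501, 0.0014], 0.84)]
wrist cap_grip [([0.4986, -0.1541, 0.1191], 0.73)]
wrist cover_bar [([0.6402, -0.1191, 0.2208], 0.85)]
wrist sight_glass [([0.3847, -0.1216, 0.0472], 0.87)]
[271 274]
```

View pics/c5.png

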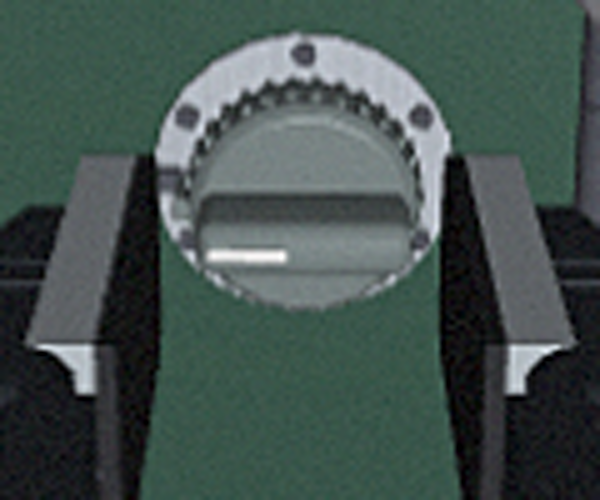

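The cap is home: the pale line at crop (207–287,257) points straight left, to the tank's front. Going back to the handle.

Call:
{"api": "carry_out", "payload": {
  "steps": [
    [-0.035, 0.035, 0, 0, 0, 0, 32],
    [-0.035, 0.035, 0, 0, 0, 0, 32],
    [-0.03, 0.035, 0, 0, 0, 0, 32],
    [0, 0.036, 0, 0, 0, 0, 32],
    [0, 0, 0, 0, 0, -0.01, 32]
  ]
}}

```text
clock: 18.93
eef_pos: [0.6225, -0.1063, 0.3154]
tool_rot: [[-0.246, 0.969, 0.001], [0.969, 0.246, -0.001], [-0.002, 0.0, -1.0]]
wrist_force: [-1.4, 2.5, -0.4]
opening: 0.322
finger_force: 0.0
```

Call:
{"api": "carry_out", "payload": {
  "steps": [
    [0, 0, 0.02, 0, 0, 0, 32],
    [0, 0, 0.02, 0, 0, 0, 32],
    [0, 0, 0, 0, 0, 0, 32],
    [0, 0, 0, 0, 0, 0, 32],
    [0, 0, 0, 0, 0, 0, 32]
  ]
}}

```text
clock: 19.35
eef_pos: [0.6178, -0.108, 0.2784]
tool_rot: [[-0.244, 0.97, 0.001], [0.97, 0.244, -0.0], [-0.0, 0.001, -1.0]]
wrist_force: [-0.0, -0.3, 0.8]
opening: 0.319
finger_force: 0.0
```

```bash
python3 - <<'E'
from h import *
s=st();d=save('wrist','w6');[ctrl.read_camera(c) for c in('side','scene')]
marks(['side','scene','wrist'],['cover_bar'])
R=np.array(s['tool_rot']);print((np.array([.6360,-.119,.2205])-s['eef_pos'])@R)
E
```

```text
19.35 [ 0.6178 -0.108   0.2784] [[-0.244, 0.97, 0.001], [0.97, 0.244, -0.0], [-0.0, 0.001, -1.0]] F [-0.  -0.3  0.8] T [-0.04  0.02 -0.01] 0.31854677018253513 0.0 [-23.2  31.   42.8  90.8 -22.4  67.   38.5]
side cover_bar [([0.6363, -0.117, 0.2199], 0.56)]
scene cover_bar [([0.6337, -0.1206, 0.2222], 0.64)]
wrist cover_bar [([0.6386, -0.1184, 0.2227], 0.67)]
[-0.01506047  0.01490966  0.05791281]
```

View pics/w6.png

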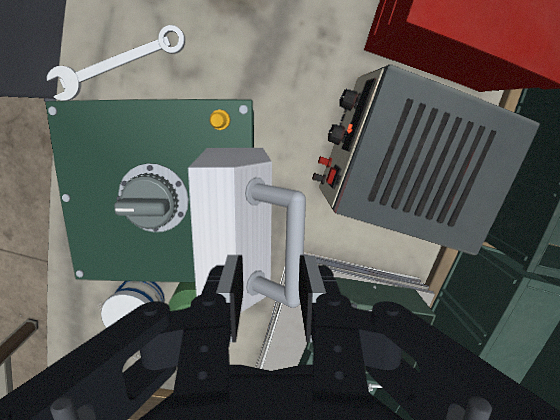

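The bar is at column ~294, rows 200–300, slightly right of the jaws' centre. I'll shift and descend.

Call:
{"api": "carry_out", "payload": {
  "steps": [
    [-0.012, 0.0075, 0, 0, 0, 0, 32],
    [0, 0.0075, 0, 0, 0, 0, 32],
    [0, 0, 0, 0, 0, 0, 32],
    [0, 0, 0.015, 0, 0, 0, 32],
    [0, 0, 0.015, 0, 0, 0, 32]
  ]
}}

```text
clock: 20.07
eef_pos: [0.6355, -0.1156, 0.2477]
tool_rot: [[-0.244, 0.97, 0.002], [0.97, 0.244, -0.0], [-0.001, 0.002, -1.0]]
wrist_force: [0.7, 0.9, -0.6]
opening: 0.316
finger_force: 0.0
```

Call:
{"api": "carry_out", "payload": {
  "steps": [
    [0, 0, 0.01, 0, 0, 0, 32],
    [0, 0, 0.01, 0, 0, 0, 32],
    [0, 0, 0.01, 0, 0, 0, 32],
    [0, 0, 0.01, 0, 0, 0, 32],
    [0, 0, 0, 0, 0, 0, 32]
  ]
}}

```text
clock: 20.48
eef_pos: [0.6337, -0.1154, 0.2051]
tool_rot: [[-0.244, 0.97, -0.003], [0.97, 0.244, 0.001], [0.001, -0.003, -1.0]]
wrist_force: [0.9, 0.5, -0.8]
opening: 0.328
finger_force: 0.0
```

Call:
{"api": "carry_out", "payload": {
  "steps": [
    [0, 0, 0, 0, 0, 0, 0],
    [0, 0, 0, 0, 0, 0, 0],
    [0, 0, 0, 0, 0, 0, 0],
    [0, 0, 0, 0, 0, 0, 0],
    [0, 0, 0, 0, 0, 0, 0]
  ],
  "force": 35
}}

```text
clock: 20.9
eef_pos: [0.6352, -0.1159, 0.2076]
tool_rot: [[-0.244, 0.97, 0.001], [0.97, 0.244, 0.0], [-0.0, 0.001, -1.0]]
wrist_force: [1.2, -0.2, -2.5]
opening: 0.127
finger_force: 34.2
```

```bash
python3 - <<'E'
from h import *
st()
f=lambda q:np.array([-130.5*np.cos(q)+58.5*np.sin(q),-(130.5*np.sin(q)+58.5*np.cos(q))])
q=np.linspace(1.63,0,21);P=np.array([f(a) for a in q]);print(np.round(np.diff(P,axis=0)/1000,4).tolist())
E
```

```text
20.9 [ 0.6352 -0.1159  0.2076] [[-0.244, 0.97, 0.001], [0.97, 0.244, 0.0], [-0.0, 0.001, -1.0]] F [ 1.2 -0.2 -2.5] T [ 0.01 -0.31 -0.1 ] 0.12718103760852575 34.18393850326538 [-20.   36.9  40.   91.9 -26.2  60.9  41.3]
[[-0.0105, -0.005], [-0.0109, -0.0041], [-0.0112, -0.0032], [-0.0114, -0.0023], [-0.0116, -0.0013], [-0.0116, -0.0004], [-0.0116, 0.0006], [-0.0116, 0.0015], [-0.0114, 0.0025], [-0.0112, 0.0034], [-0.0108, 0.0043], [-0.0105, 0.0051], [-0.01, 0.006], [-0.0095, 0.0068], [-0.0089, 0.0075], [-0.0083, 0.0082], [-0.0076, 0.0089], [-0.0068, 0.0094], [-0.006, 0.01], [-0.0052, 0.0104]]
```

Call:
{"api": "carry_out", "payload": {
  "steps": [
    [0, -0.0105, -0.005, 0, 0, 0, 0],
    [0, -0.0109, -0.0041, 0, 0, 0, 0],
    [0, -0.0112, -0.0032, 0, 0, 0, 0],
    [0, -0.0114, -0.0023, 0, 0, 0, 0],
    [0, -0.0116, -0.0013, 0, 0, 0, 0]
  ]
}}

```text
clock: 21.32
eef_pos: [0.5832, -0.1285, 0.2258]
tool_rot: [[-0.245, 0.97, 0.007], [0.97, 0.245, 0.002], [-0.0, 0.007, -1.0]]
wrist_force: [4.7, 4.8, 6.9]
opening: 0.127
finger_force: 34.7
```

Call:
{"api": "carry_out", "payload": {
  "steps": [
    [0, -0.0116, -0.0004, 0, 0, 0, 0],
    [0, -0.0116, 0.0006, 0, 0, 0, 0],
    [0, -0.0116, 0.0015, 0, 0, 0, 0],
    [0, -0.0114, 0.0025, 0, 0, 0, 0],
    [0, -0.0112, 0.0034, 0, 0, 0, 0]
  ]
}}

```text
clock: 21.73
eef_pos: [0.5261, -0.1422, 0.2175]
tool_rot: [[-0.244, 0.97, 0.004], [0.97, 0.244, 0.003], [0.002, 0.005, -1.0]]
wrist_force: [-0.3, 5.6, 10.3]
opening: 0.121
finger_force: 37.4
```

```bash
python3 - <<'E'
from h import *
st();[ctrl.read_camera(c) for c in('side','scene')];marks(['side','scene'],['cover_bar','sight_glass'])
E
```

```text
21.7333 [ 0.5261 -0.1422  0.2175] [[-0.244, 0.97, 0.004], [0.97, 0.244, 0.003], [0.002, 0.005, -1.0]] F [-0.3  5.6 10.3] T [ 1.27 -0.34 -0.19] 0.1211200759668226 37.382057905197144 [-22.3  26.2  43.2 107.  -21.9  55.1  44.9]
side cover_bar [([0.5246, -0.142, 0.2319], 0.75)]
side sight_glass [([0.3774, -0.1248, 0.0439], 0.78)]
scene cover_bar [([0.5234, -0.1446, 0.2297], 0.74), ([0.5714, -0.3116, 0.0007], 0.58)]
scene sight_glass [([0.3809, -0.1206, 0.046], 0.92)]
```

Call:
{"api": "carry_out", "payload": {
  "steps": [
    [0, -0.0108, 0.0043, 0, 0, 0, 0],
    [0, -0.0105, 0.0051, 0, 0, 0, 0],
    [0, -0.01, 0.006, 0, 0, 0, 0],
    [0, -0.0095, 0.0068, 0, 0, 0, 0],
    [0, -0.0089, 0.0075, 0, 0, 0, 0]
  ]
}}

```text
clock: 22.45
eef_pos: [0.4763, -0.1542, 0.1867]
tool_rot: [[-0.244, 0.97, 0.001], [0.97, 0.244, 0.004], [0.003, 0.001, -1.0]]
wrist_force: [1.3, 5.6, 2.4]
opening: 0.119
finger_force: 38.3
```

Call:
{"api": "carry_out", "payload": {
  "steps": [
    [0, -0.0083, 0.0082, 0, 0, 0, 0],
    [0, -0.0076, 0.0089, 0, 0, 0, 0],
    [0, -0.0068, 0.0094, 0, 0, 0, 0],
    [0, -0.003, 0.005, 0, 0, 0, 0],
    [0, 0, 0, 0, 0, 0, 0]
  ]
}}

```text
clock: 22.87
eef_pos: [0.4505, -0.1604, 0.1539]
tool_rot: [[-0.243, 0.97, -0.002], [0.97, 0.243, 0.003], [0.003, -0.001, -1.0]]
wrist_force: [0.0, 5.3, -2.1]
opening: 0.125
finger_force: 39.2
```

```bash
python3 - <<'E'
from h import *
st();[ctrl.read_camera(c) for c in('side','scene')];marks(['side','scene'],['cover_bar','sight_glass'])
E
```

```text
22.8667 [ 0.4505 -0.1604  0.1539] [[-0.243, 0.97, -0.002], [0.97, 0.243, 0.003], [0.003, -0.001, -1.0]] F [ 0.   5.3 -2.1] T [ 0.99 -0.05 -0.17] 0.12493005073614101 39.22904133796692 [-18.7  25.3  41.4 119.  -24.1  44.2  51.7]
side cover_bar [([0.4479, -0.1628, 0.1711], 0.77)]
side sight_glass [([0.3831, -0.1269, 0.0439], 0.73)]
scene cover_bar [([0.4492, -0.164, 0.1713], 0.74)]
scene sight_glass [([0.3794, -0.1238, 0.0435], 0.62)]
```

Call:
{"api": "carry_out", "payload": {
  "steps": [
    [0, -0.0035, 0.006, 0, 0, 0, 0],
    [0, -0.0025, 0.005, 0, 0, 0, 0],
    [0, -0.0015, 0.004, 0, 0, 0, 0],
    [0, 0, 0, 0, 0, 0, 0],
    [0, 0, 0, 0, 0, 0, 0]
  ]
}}

```text
clock: 23.58
eef_pos: [0.4429, -0.1622, 0.1392]
tool_rot: [[-0.244, 0.97, -0.004], [0.97, 0.244, 0.003], [0.004, -0.003, -1.0]]
wrist_force: [-2.5, 5.5, -2.2]
opening: 0.127
finger_force: 39.9
```

```bash
python3 - <<'E'
from h import *
st();[ctrl.read_camera(c) for c in('side','scene')];marks(['side','scene'],['cover_bar','sight_glass'])
E
```

```text
23.5833 [ 0.4429 -0.1622  0.1392] [[-0.244, 0.97, -0.004], [0.97, 0.244, 0.003], [0.004, -0.003, -1.0]] F [-2.5  5.5 -2.2] T [ 1.2   0.46 -0.18] 0.12678357702968807 39.9141401052475 [-17.5  26.3  40.3 120.4 -25.4  42.2  53.4]
side cover_bar [([0.4432, -0.165, 0.1601], 0.84)]
side sight_glass [([0.3815, -0.1293, 0.0429], 0.58)]
scene cover_bar [([0.4432, -0.1653, 0.1563], 0.84)]
scene sight_glass [([0.3807, -0.1196, 0.0447], 0.89)]
```

Call:
{"api": "carry_out", "payload": {
  "steps": [
    [0, -0.0005, 0.0015, 0, 0, 0, 0],
    [0, -0.0005, 0.0015, 0, 0, 0, 0],
    [0, 0, 0, 0, 0, 0, 0],
    [0, 0, 0, 0, 0, 0, 0],
    [0, 0, 0, 0, 0, 0, 0]
  ]
}}

```text
clock: 24.3
eef_pos: [0.4417, -0.1625, 0.1364]
tool_rot: [[-0.244, 0.97, -0.004], [0.97, 0.244, 0.003], [0.004, -0.003, -1.0]]
wrist_force: [-5.3, 5.9, 2.5]
opening: 0.119
finger_force: 40.2
```

Call:
{"api": "carry_out", "payload": {
  "steps": [
    [0, 0, 0.0015, 0, 0, 0, 0],
    [0, 0, 0.0015, 0, 0, 0, 0],
    [0, 0, 0, 0, 0, 0, 0],
    [0, 0, 0, 0, 0, 0, 0],
    [0, 0, 0, 0, 0, 0, 0]
  ]
}}

```text
clock: 24.72
eef_pos: [0.4413, -0.1627, 0.1347]
tool_rot: [[-0.243, 0.97, -0.005], [0.97, 0.243, 0.005], [0.006, -0.003, -1.0]]
wrist_force: [-11.4, 8.4, 25.7]
opening: 0.125
finger_force: 42.8
```

Call:
{"api": "carry_out", "payload": {
  "steps": [
    [0, 0, 0, 0, 0, 0, 27],
    [0, 0, 0, 0, 0, 0, 27],
    [0, 0, 0, 0, 0, 0, 27],
    [0, 0, -0.005, 0, 0, 0, 27],
    [0, 0, -0.005, 0, 0, 0, 27]
  ]
}}

```text
clock: 25.13
eef_pos: [0.4438, -0.1642, 0.1438]
tool_rot: [[-0.243, 0.97, -0.0], [0.97, 0.243, -0.0], [-0.0, -0.0, -1.0]]
wrist_force: [0.2, -0.6, 0.1]
opening: 0.273
finger_force: 0.0
```

Call:
{"api": "carry_out", "payload": {
  "steps": [
    [0, 0, -0.01, 0, 0, 0, 30],
    [0, 0, -0.01, 0, 0, 0, 32],
    [0, 0, -0.02, 0, 0, 0, 32],
    [0, 0, -0.03, 0, 0, 0, 32],
    [0, 0, -0.03, 0, 0, 0, 32]
  ]
}}

```text
clock: 25.55
eef_pos: [0.4432, -0.1642, 0.245]
tool_rot: [[-0.243, 0.97, -0.001], [0.97, 0.243, -0.0], [-0.0, -0.001, -1.0]]
wrist_force: [1.8, 0.3, 0.3]
opening: 0.321
finger_force: 0.0
```

Call:
{"api": "carry_out", "payload": {
  "steps": [
    [0, 0, -0.04, 0, 0, 0, 32],
    [0.04, 0, -0.03, 0, 0, 0, 32],
    [0.04, 0, 0, 0, 0, 0, 32],
    [0.03, 0, 0, 0, 0, 0, 32],
    [0, 0, 0, 0, 0, 0, 32]
  ]
}}

```text
clock: 25.97
eef_pos: [0.4178, -0.0584, 0.3092]
tool_rot: [[-0.25, 0.968, 0.001], [0.968, 0.25, 0.004], [0.004, 0.002, -1.0]]
wrist_force: [0.3, 0.2, -0.2]
opening: 0.328
finger_force: 0.0
```

```bash
python3 - <<'E'
from h import *
st();a=save('side','d7');b=save('scene','s7');save('wrist','w7');marks(['side','scene','wrist'],['cover_bar','sight_glass','coolant_tank'])
marks(['scene','side'],['oil_can','grease_tin','spanner_17'])
f=lambda n,y,x:cv2.resize(cv2.imread(f'pics/{n}.png')[y:y+150,x:x+200],(400,300),interpolation=cv2.INTER_CUBIC)
cv2.imwrite('pics/m7.png',np.hstack([f('d7',130,200),f('s7',190,190)]))
E
```

```text
25.9667 [ 0.4178 -0.0584  0.3092] [[-0.25, 0.968, 0.001], [0.968, 0.25, 0.004], [0.004, 0.002, -1.0]] F [ 0.3  0.2 -0.2] T [ 0.03  0.01 -0.03] 0.32816470746612925 0.0 [-42.8   1.4  46.6 116.9  -1.4  62.1  18.9]
side cover_bar [([0.4428, -0.1603, 0.1571], 0.56)]
side sight_glass [([0.3821, -0.1242, 0.043], 0.92)]
side coolant_tank [([0.499, -0.1514, -0.0023], 0.79)]
scene cover_bar [([0.4416, -0.1656, 0.1538], 0.7)]
scene sight_glass [([0.3815, -0.1228, 0.0426], 0.58)]
scene coolant_tank [([0.5022, -0.1496, 0.0042], 0.89)]
wrist cover_bar [([0.446, -0.1646, 0.1556], 0.93)]
wrist sight_glass [([0.3832, -0.1213, 0.0492], 0.9)]
wrist coolant_tank [([0.4978, -0.1479, 0.0044], 0.91)]
scene oil_can [([0.5679, -0.3125, -0.0013], 0.8)]
scene grease_tin [([0.4759, -0.3396, 0.0001], 0.63), ([0.3824, -0.1198, 0.045], 0.24)]
scene spanner_17 [([0.4002, -0.02, -0.0015], 0.89)]
side oil_can []
side grease_tin [([0.478, -0.3373, 0.0016], 0.84), ([0.5665, -0.1345, 0.0999], 0.44)]
side spanner_17 [([0.4028, -0.0198, 0.0007], 0.6)]
```

View pics/m7.png

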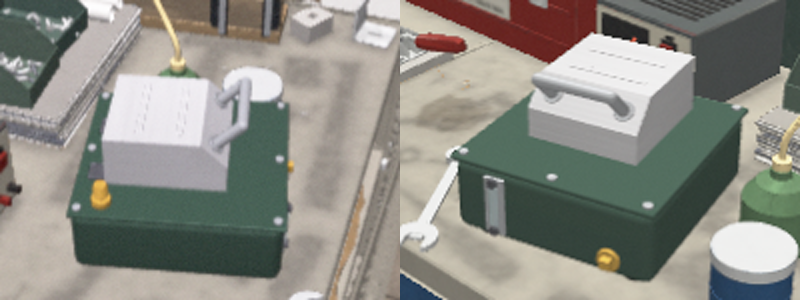

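Both views show the cover flat on the deck (crop (165,130) and (610,100)). The bar is at z = 0.1555 as it should be when shut, and the tank and bystanders haven't moved. Handing in.

```bash
python3 -c "
from workcell import ctrl
print(ctrl.finish_job())"
```

```text
the job is handed in; nothing more can be done
None
```

The job is handed in after about 26 s of the 72 s allowed: the cover stayed up by itself at about 1.63 rad, the cap was screwed clockwise to its stop, the cover is shut again, and the tank, oil can, grease tin and spanner show no shift beyond the few-mm camera error.

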